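Seat a circuit card in its test rack

TASK

Slide the circuit card along the two guides of the test rack by pushing its metal front panel with the shut fingertips, levers left open, until it meets the connector; press it there lightly for a moment (a few newtons are plenty, do not force it in by hand). Then swing both red levers shut, so that they drive the card fully home, and let go. Leave the vial, the side cutters and the tweezers where they are.

Things in the scene. Friction and masses are not known exactly. Their poses are not given: they have to be found in the camera images.
- rack: Fixed test rack, grey base plate 262 x 196 x 4 mm (x -100 to +162). Its place and yaw differ each time. Origin on the bench under the middle of the plane where the seated card's panel face belongs; x = sliding direction, away from the robot, y left, z up. Seated, the card's origin is at x 0, y 0, z 12 mm in this frame. Red levers at its front corners, a connector at its far end.
- guides (a point): Point at the middle between the mouths of the two black guides (rack x +9, y 0, z 12 mm). Guides along x at y = +-52 mm: ledges 16 mm wide, top at z 12, from x -100 to +132 mm; closed grooves from x +9 to +119, upper lip top at z 23.5, side plates beside them (y +-61 to 65) up to z 34. Between the ledges only the base plate, top at z 4 mm.
- far_end (a point): Fixed point of the rack where the seated card's far edge belongs (rack x +116, y 0, z 14 mm). A black connector here, 84 mm wide, holds a sprung strip that gives 4 mm (1 to 11 N), then yields on its stiff slide to 22 N. Its start is not measured: the card meets the strip 8 to 14 mm short of seated and may spring back 4 mm when let go. Shutting the levers drives all home; they hold it.
- card: Loose green circuit card, 0.15 to 0.27 kg, on the ledges, far edge already in the grooves, 1.5 mm play each side; slides with 1 to 2 N. Far edge 116 mm from panel face. Aluminium front panel facing the robot, 110 wide (y), 6 thick, 36 mm high. Origin: middle of the bottom edge of the panel's outer face; x toward the connector, z up. Starts 55 to 85 mm short of seated.
- left_lever (a joint): Angle (rad) of the left (+y) red lever about its upright pivot at x -5, y +78 mm in the rack's frame. 0 = shut, at its stop: it points to -y across the panel, its far face on the panel's face. 1.57: points to -x; greater: splayed outward, 2.25 at most. Starts at 1.65 to 2.1 and stays where left (6 N at the tip moves it). Bears on the panel's corner, 23 mm from the pivot, in the last 0.6 rad.
- right_lever (a joint): Angle (rad) of the right (-y) red lever, the mirror image of the left: pivot at x -5, y -78 mm in the rack's frame; 0 = shut, at its stop, pointing to +y; 1.57: points to -x; greater: splayed outward, 2.25 at most. Same sizes and behaviour. Starts at 1.65 to 2.1.
- left_lever_tip (a point): Middle of the left lever's thickness, 50 mm from its pivot, 30 mm over the bench. The lever is a bar 10 mm thick, 60 mm long from the pivot, z 18 to 38 mm, with a thumb tab 40 to 60 mm from the pivot up to z 48 mm. Up to about 20 N here shuts it the last way.
- right_lever_tip (a point): Middle of the right lever's thickness, 50 mm from its pivot, 30 mm over the bench; sizes and force as for the left lever.
- vial_a: White vial with a black cap, 25 mm wide, 55 mm tall, standing on the bench right of the rack (at about x +90, y -140 mm in the rack's frame). Origin at its foot, z up. Bystander.
- side_cutters: Red-handled side cutters, 126 x 49 x 11 mm, lying on the bench front left. Bystander.
- tweezers: Steel tweezers, 12 x 122 x 9 mm, lying on the bench front right. Bystander.
Mind the look-alikes: they are no part of the job. Several things have the shape of the card; the one meant has the colours described above.

How it is judged:
On the way:
1. the card, pushed with the fingers while both levers are open, rests pressed lightly against the connector (contact force between the fingers and card above 2.5 N and linear speed of card below 0.005 m/s and x of card in the frame of rack above -0.016 m and value of joint each of left_lever, right_lever above 1.2 rad), for 0.2 s.
At the end, for the whole second after the job is handed in: The card lies in the guides with its panel face within 2.5 mm of the seated plane, straight within 0.03 rad and at rest, and both levers are shut (under 0.1 rad) (x of card in the frame of rack between -0.0025 and 0.0025 m and z of card in the frame of rack between 0.009 and 0.015 m and y of card in the frame of rack between -0.004 and 0.004 m and angle between the x axis of card and the x axis of rack, either way round below 0.03 rad and linear speed of card below 0.01 m/s and value of joint each of left_lever, right_lever below 0.1 rad); the robot touches nothing.
It fails at once if the card is pushed by hand with more than 16 N (contact force between the fingers and card above 16 N).
It fails at once if the vial is tipped or moved by more than 30 mm (angle between vial_a's own z axis and vertical above 0.5 rad or distance of vial_a from where it was at the start of the episode above 0.03 m).
It fails at once if the side cutters or the tweezers are moved by more than 30 mm (distance of any of side_cutters, tweezers from where it was at the start of the episode above 0.03 m).
It also fails if it takes over 58 s, if anything falls off the work surface, if the arm or the gripper's body presses on something with over 40 N, if the wrist force passes 120 N, or if a joint passes its speed limit or range.

ROBOT

A 6-joint arm with a two-finger parallel gripper is mounted at the origin on a cart in front of the work surface, level with it; the furniture and walls round the work are solid. World frame = base frame: x ahead of the robot, y to its left, z up, the work surface at z = 0. Lengths are in m, angles in rad, forces in N, time in s.
With the tool pointing down it reaches from about 0.3 to 0.775 m from the base axis. Payload 14.6 kg.
Tool frame: the origin (TCP) lies between the finger pads; the fingertips stand ctrl.tip_extent ahead of it and the grasp point (between the pads) lies 3 mm ahead of it (ctrl.tip_extent is the distance from the TCP to the fingertips, in m); z points along the fingers, y is the line along which they close (so a half turn about z gives the same grasp; the last joint's range is limited). The gripper opens to 94 mm and grips with 3 to 60 N. Pads are 16 mm wide; open, the fingers measure 119 mm over their backs; the gripper's body (75 mm by 177 mm) begins 78 mm behind the grasp point.
Start: joints at [1.118, 0.3, 1.521, -0, 1.321, -0.067], TCP at [0.207, 0.51, 0.227] pointing down, gripper open.
Joint ranges: [-3.03, 3.03], [-0.79, 2.21], [0.23, 2.52], [-1.04, 4.18], [0, 3.07], [-2.55, 2.55]. Speed limits (rad/s): [2.22, 2.22, 2.57, 3.14, 3.14, 3.14].

INTERFACE

Orientations are given as [roll, pitch, yaw] about the fixed x, y, z axes, in that order (R = Rz(yaw) Ry(pitch) Rx(roll)).
In Python, from station import ctrl, eyes gives the robot as it stands. The module is installed in compiled form; this text tells all that it offers.
- The arm moves only by the shell command python3 -m crank [OPENING] [FORCE], which reads ROWS from standard input. ROWS is a JSON object with one list for each field, all of the same length, 1 to 10, a row being the entries at one place: tx, ty, tz (the shift in shares of the most that a row can go, 1 being 50 mm), ax, ay, az (a rotation vector in fractions of the full range, 1 being pi/2 rad); each row shifts and turns the commanded pose from where the row before left it, along the tool's axes as they then stand; what a row does not reach is not made up. A row lasts 1/10 s, in which the tool goes at most 0.05 m and 0.15 rad, less where a joint would pass 70% of its speed; a pose out of reach is approached as far as the arm can. OPENING is the finger opening in m, set as the command begins (- or left out keeps the last). The fingers move at their own pace and stop on an object; FORCE is the grip in N (left out, the last holds). Time passes only in rows, so rows that do not move let the fingers close. It prints the time, the measured TCP pose, the force, the opening and the grip force at its end. No shift or turn number may pass 1 either way. Input that does not fit is refused with a message, and nothing moves.
- ctrl.get_obs(): the state, without advancing time (a new reading comes with each control period).
- eyes.camera(name): name is "scene" or "top" or "wrist"; returns a dict with "pixels" (400x640x3 uint8, blue, green, red), "fx", "fy", "cx", "cy" (pixels), "extrinsics" (4x4, takes a point from camera to world coordinates). Camera axes: x right, y up, looking along -z (the intrinsics and any distortion apply to the point x, -y, -z); pixel columns grow to the right and rows downward; lengths in m; the calibration is good to about 2 mm. A picture is of the moment at which its call begins. There is no depth.
- ctrl.hand_in(): hands the job in; it is judged then, once.
The state is a dict: "time_s": time; "qpos": joint angles; "joint_vel": joint speeds; "tau": joint torques, N m; "ee_pos": TCP position; "eef_rot": TCP orientation; "force": force on the tool from outside, world axes, zero at the start; "moment": the same for the moment, N m; "grip_width": finger opening in m; "grip_force": force on a finger pad.
Only numpy, scipy, OpenCV 4.12 (cv2) and the standard library are available. Lean on these libraries where they do the work, as an engineer would, in place of code of your own. Each camera call takes 0.05 s, during which the arm holds its last target. There are 200 camera calls.

## Working session

There is one attempt and no reset: what is moved stays moved. The work goes in short steps, Python scripts to look and compute and a shell command to move; the robot and the scene stay as the last step left them, time stands still between calls to the robot, and variables do not carry over. Pictures are saved under pics/ and viewed, at most 10 in all, crops included, and the job is handed in when it is done.

```bash
mkdir -p pics; cat > h.py <<'E'
import numpy as np, cv2
from station import ctrl, eyes
E
python3 - <<'E'
from h import *
o=ctrl.get_obs(); print({k:np.round(v,3).tolist() for k,v in o.items()}, ctrl.tip_extent)
for n in ("top","scene"):
    c=eyes.camera(n); cv2.imwrite(f"pics/{n}0.png",c["pixels"]); print(n,c["fx"],c["cx"],c["cy"],[k for k in c]);print(np.round(c["extrinsics"],3).tolist())
    np.savez(f"{n}0.npz",**{k:np.array(v) for k,v in c.items()})
E
```

```text
{'time_s': 0.0, 'qpos': [1.118, 0.3, 1.522, -0.0, 1.321, -0.067], 'joint_vel': [0.0, 0.0, -0.0, 0.001, 0.0, 0.0], 'tau': [0.001, -53.183, -35.274, 0.071, 0.024, -0.0], 'ee_pos': [0.207, 0.509, 0.227], 'eef_rot': [-3.14, -0.0, 2.756], 'force': [0.433, 0.584, 0.17], 'moment': [0.014, 0.007, -0.01], 'grip_force': 0.0, 'grip_width': 0.094} 0.022
top 502.5886762164511 321.9210098093749 194.69134172570907 ['pixels', 'fx', 'fy', 'cx', 'cy', 'extrinsics']
[[0.005, 0.994, -0.105, 0.433], [-1.0, 0.006, 0.009, 0.009], [0.01, 0.105, 0.994, 1.231], [0.0, 0.0, 0.0, 1.0]]
scene 407.1929071545518 316.24855390528666 198.03454350119378 ['pixels', 'fx', 'fy', 'cx', 'cy', 'extrinsics']
[[0.756, 0.476, -0.449, 0.116], [-0.655, 0.559, -0.509, -0.537], [0.009, 0.679, 0.734, 0.786], [0.0, 0.0, 0.0, 1.0]]
```

View pics/top0.png

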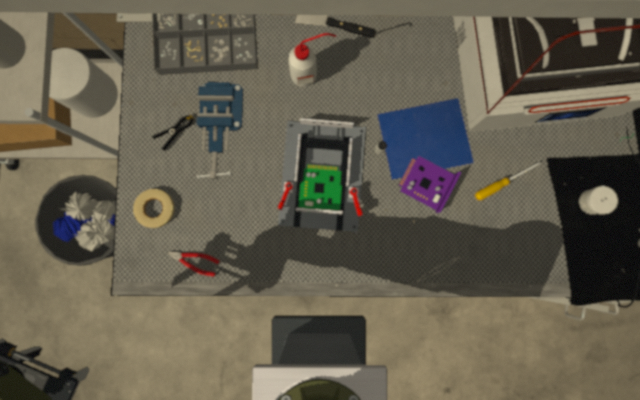

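View pics/scene0.png

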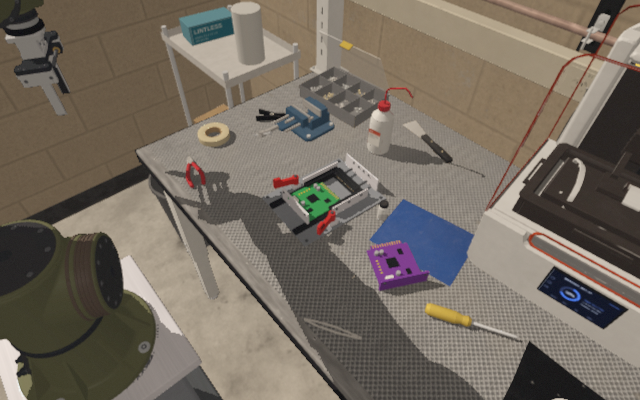

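The top view shows the rack around (325,175), with the green card at (322,187), levers at (285,197) and (355,200), cutters at (200,263) and tweezers at about (438,268). The scene view shows the vial at (383,208). I'll enlarge the rack.

```bash
cat >> h.py <<'E'
def ray(c,u,v):
    d=np.array([(u-c["cx"])/c["fx"],-(v-c["cy"])/c["fy"],-1.0]); E=np.array(c["extrinsics"]); return E[:3,3],E[:3,:3]@d
def onz(c,u,v,z):
    p,d=ray(c,u,v); return p+d*(z-p[2])/d[2]
def proj(c,P):
    E=np.array(c["extrinsics"]); q=E[:3,:3].T@(np.array(P)-E[:3,3]); return c["cx"]+c["fx"]*q[0]/-q[2], c["cy"]-c["fy"]*q[1]/-q[2]
def red(c):
    h=cv2.cvtColor(c["pixels"],cv2.COLOR_BGR2HSV); return (((h[...,0]<8)|(h[...,0]>172))&(h[...,1]>150)&(h[...,2]>90)).astype(np.uint8)
def rots(c):
    n,l,s,ce=cv2.connectedComponentsWithStats(red(c)); return [(s[i].tolist(),ce[i].round(1).tolist(),l==i) for i in range(1,n) if s[i][4]>25]
E
python3 - <<'E'
from h import *
t=dict(np.load("top0.npz"));s=dict(np.load("scene0.npz"))
a=cv2.resize(t["pixels"][105:240,260:400],None,fx=4,fy=4,interpolation=cv2.INTER_CUBIC)
cv2.imwrite("pics/top0c.png",a)
for n,c in(("t",t),("s",s)):
  for r in rots(c): print(n,r[:2], onz(c,*r[1],0.035).round(3))
for u,v in((322,187),(438,268),(200,263)): print(onz(t,u,v,0.012).round(3))
E
```

```text
t ([295, 33, 37, 27, 239], [305.4, 47.2]) [0.924 0.04  0.035]
t ([278, 182, 14, 27, 120], [284.6, 195.2]) [0.557 0.087 0.035]
t ([350, 188, 13, 28, 143], [356.2, 202.4]) [ 0.541 -0.085  0.035]
t ([180, 253, 20, 15, 128], [187.9, 258.2]) [0.406 0.312 0.035]
t ([196, 270, 19, 6, 61], [205.7, 272.9]) [0.372 0.269 0.035]
s ([582, 13, 38, 47, 77], [600.9, 41.1]) [ 1.988 -0.106  0.035]
s ([548, 58, 27, 37, 66], [559.1, 75.3]) [ 1.613 -0.124  0.035]
s ([386, 88, 26, 9, 32], [399.6, 89.6]) [1.112 0.178 0.035]
s ([378, 95, 12, 16, 105], [383.7, 105.1]) [1.005 0.151 0.035]
s ([522, 115, 16, 27, 45], [530.2, 127.1]) [ 1.259 -0.213  0.035]
s ([186, 162, 19, 25, 165], [193.7, 173.9]) [0.386 0.262 0.035]
s ([273, 175, 25, 13, 180], [285.0, 181.3]) [0.553 0.083 0.035]
s ([317, 210, 18, 25, 168], [325.3, 221.9]) [ 0.542 -0.088  0.035]
s ([529, 233, 111, 75, 344], [583.6, 267.5]) [ 0.886 -0.55   0.035]
[ 0.58  -0.003  0.012]
[ 0.385 -0.283  0.012]
[0.394 0.289 0.012]
```

View pics/top0c.png

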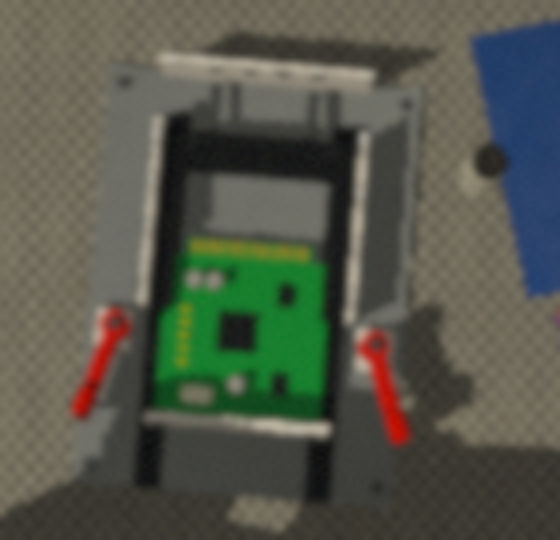

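The enlarged crop shows the lever pivots at about (117,320) and (376,343). The panel top edge runs from (146,417) to (330,430), and the lever tips are at (82,408) and (402,437).

```bash
python3 - <<'E'
from h import *
t=dict(np.load("top0.npz"))
f=lambda x,y,z: onz(t,260+x/4-.375,105+y/4-.375,z)
L,R=f(117,320,.038),f(376,343,.038); print(L,R,np.linalg.norm(L-R))
d=(L-R)[:2];yaw=np.arctan2(d[1],d[0])-np.pi/2; x=np.array([np.cos(yaw),np.sin(yaw)]);o=(L+R)[:2]/2+.005*x
print("yaw",yaw,"origin",o)
for n,p in dict(pl=f(146,417,.048),pr=f(330,430,.048),tl=f(82,408,.048),tr=f(402,437,.048),bl=f(118,62,.004),br=f(424,95,.004),vial=f(490,160,.055)).items():
  r=p[:2]-o; print(n,p.round(4),"rack",(r@x).round(4),(r@[-x[1],x[0]]).round(4))
E
```

```text
[0.58202685 0.07651629 0.038     ] [ 0.56921604 -0.07832988  0.038     ] 0.1553751921204526
yaw -0.08254453208278179 origin [ 0.58060442 -0.00131905]
pl [0.5233 0.0581 0.048 ] rack -0.062 0.0545
pr [ 0.5163 -0.0504  0.048 ] rack -0.0601 -0.0542
tl [0.5284 0.0959 0.048 ] rack -0.0601 0.0926
tr [ 0.5124 -0.0929  0.048 ] rack -0.0604 -0.0969
bl [0.7482 0.0798 0.004 ] rack 0.1604 0.0947
br [ 0.7288 -0.1109  0.004 ] rack 0.1567 -0.097
vial [ 0.6773 -0.1451  0.055 ] rack 0.1082 -0.1353
```

The rows are not in the units I measure in: shifts go in shares of 50 mm and turns go in shares of pi/2 rad. I convert before sending: -0.04 m is -0.8, -0.0265 m is -0.53, -0.101 rad / 1.5708 = -0.0643.

```bash
echo '{"tx": [0,0,0,-0.53,-0.53,-0.53,-0.53,-0.53,-0.53],"ty": [0,0,0,-0.8,-0.8,-0.8,-0.8,-0.8,-0.8],"tz": [0,0,0,0,0,0,0,0,0],"ax": [0,0,0,0,0,0,0,0,0],"ay": [0,0,0,0,0,0,0,0,0],"az": [-0.0643,-0.0643,-0.0643,0,0,0,0,0,0]}' | python3 -m crank 0 10
echo '{"tx": [-0.53,-0.53,-0.53,-0.53,-0.53,-0.53,0,0],"ty": [-0.8,-0.8,-0.8,-0.8,-0.8,-0.8,0,0],"tz": [0,0,0,0,0,0,0,0],"ax": [0,0,0,0,0,0,0,0],"ay": [0,0,0,0,0,0,0,0],"az": [0,0,0,0,0,0,0,0]}' | python3 -m crank
python3 - <<'E'
from h import *
o=ctrl.get_obs(); print(o["time_s"],o["ee_pos"],o["eef_rot"],np.round(o["qpos"],2),o["force"])
c=eyes.camera("wrist"); cv2.imwrite("pics/w1.png",c["pixels"]); np.savez("w1.npz",**{k:np.array(v) for k,v in c.items()}); print(c["fx"],np.round(c["extrinsics"],3).tolist())
for r in rots(c): print(r[:2])
E
```

```text
time_s: 1.0
ee_pos: [0.3459, 0.2554, 0.2274]
eef_rot: [-3.142, -0.0, 3.059]
force: [0.6, -0.2, 0.1]
grip_width: 0.0253
grip_force: 0.0
time_s: 1.8
ee_pos: [0.4841, 0.0043, 0.2269]
eef_rot: [3.142, -0.001, 3.057]
force: [0.1, 1.1, -0.0]
grip_width: 0.0005
grip_force: 0.0
1.8 [0.48405283 0.00431775 0.22693682] [ 3.14150114e+00 -1.18069899e-03  3.05682247e+00] [-0.07  0.15  1.7   0.    1.29 -1.55] [ 0.1478396   1.05450597 -0.01501418]
330.69674097420636 [[0.085, -0.959, -0.271, 0.406], [0.996, 0.082, 0.022, 0.01], [0.001, -0.272, 0.962, 0.385], [0.0, 0.0, 0.0, 1.0]]
([530, 41, 94, 53, 1962], [579.1, 70.2])
([378, 204, 33, 60, 810], [394.1, 232.4])
([225, 206, 37, 59, 840], [243.1, 233.9])
```

View pics/w1.png

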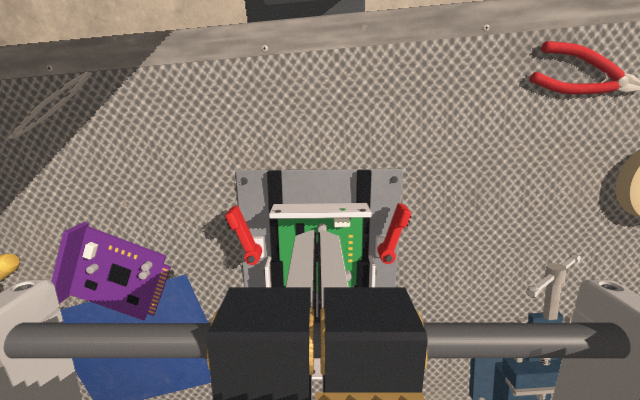

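The wrist view shows the panel band at rows 205–215, columns 271–371. The lever pivots are at about (252,258) and (388,258), and the base front corners are at (238,170) and (403,169). I'll check these against the estimate.

```bash
python3 - <<'E'
from h import *
c=dict(np.load("w1.npz"))
o=np.array([.5806,-.0013]);yaw=-.0825;x=np.array([np.cos(yaw),np.sin(yaw)]);y=np.array([-x[1],x[0]])
def sh(n,u,v,z):
  r=onz(c,u,v,z)[:2]-o; print(n,(1e3*np.array([r@x,r@y])).round(1))
for n,u,v in(("pl",371,205.5),("pr",271,205.5)): sh(n,u,v,.012)
sh("Lpiv",388,258,.038);sh("Rpiv",252,258,.038);sh("Ltip",404,206,.048);sh("Rtip",234,209,.048);sh("bl",403,169,.004);sh("br",238,170.5,.004)
g=cv2.resize(c["pixels"][160:280,220:420],None,fx=4,fy=4,interpolation=cv2.INTER_CUBIC); cv2.imwrite("pics/w1c.png",g)
E
```

```text
pl [-59.9  61.5]
pr [-60.3 -56.4]
Lpiv [-4.8 79.2]
Rpiv [ -5.3 -77. ]
Ltip [-70.4  90.5]
Rtip [-67.6 -90.9]
bl [-102.    98.4]
br [-100.7  -94.4]
```

View pics/w1c.png

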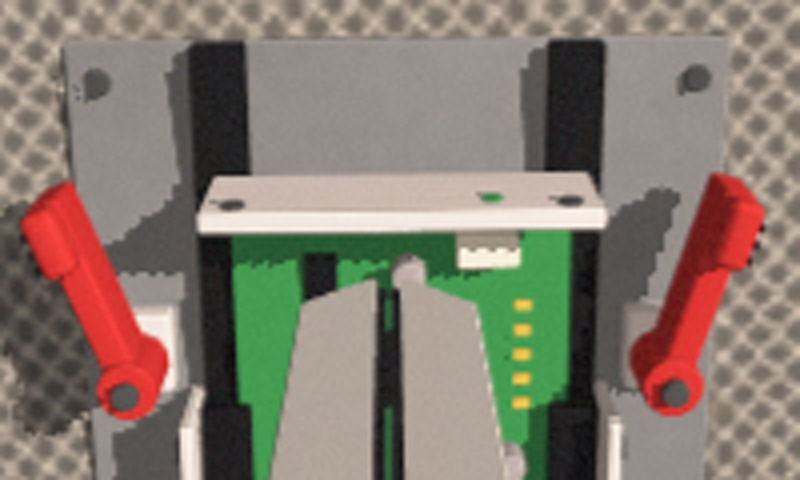

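The levers are open, at about 1.85 rad each. The estimate fits the known points within about 2 mm. The panel face is at rack x of about -60 mm. I'll descend in front of the panel.

Converted, 0.036 m is 0.72, 0.003 m is 0.06.

```bash
echo '{"tx": [0,0,0,0,0,0,0],"ty": [0.06,0,0,0,0,0,0],"tz": [0.72,0.72,0.72,0.72,0.5,0.24,0],"ax": [0,0,0,0,0,0,0],"ay": [0,0,0,0,0,0,0],"az": [0,0,0,0,0,0,0]}' | python3 -m crank 0 10
echo '{"tx": [-0.2,-0.16,-0.08,-0.08,-0.08,-0.08,0],"ty": [0,0,0,0,0,0,0],"tz": [0,0,0,0,0,0,0],"ax": [0,0,0,0,0,0,0],"ay": [0,0,0,0,0,0,0],"az": [0,0,0,0,0,0,0]}' | python3 -m crank
```

```text
time_s: 2.55
ee_pos: [0.4837, 0.0088, 0.0457]
eef_rot: [-3.142, -0.002, 3.06]
force: [0.6, -0.2, 1.6]
grip_width: 0.0005
grip_force: 0.0
time_s: 3.25
ee_pos: [0.5188, 0.005, 0.0465]
eef_rot: [-3.142, 0.001, 3.059]
force: [0.4, 0.9, 0.6]
grip_width: 0.0005
grip_force: 0.0
```

Converted, -0.004 m is -0.08, -0.003 m is -0.06.

```bash
echo '{"tx": [-0.08,-0.08,-0.08,-0.08,-0.08,-0.08,-0.06],"ty": [0,0,0,0,0,0,0],"tz": [0,0,0,0,0,0,0],"ax": [0,0,0,0,0,0,0],"ay": [0,0,0,0,0,0,0],"az": [0,0,0,0,0,0,0]}' | python3 -m crank
python3 - <<'E'
from h import *
c=eyes.camera("wrist"); cv2.imwrite("pics/w2.png",c["pixels"])
o=ctrl.get_obs();print(o["ee_pos"],o["force"])
E
```

```text
time_s: 3.95
ee_pos: [0.5455, 0.0028, 0.0464]
eef_rot: [-3.142, -0.0, 3.059]
force: [-0.6, 0.5, 0.4]
grip_width: 0.0002
grip_force: 0.6
[0.54585624 0.0027816  0.04649322] [0.40534378 0.108183   0.79949661]
```

View pics/w2.png

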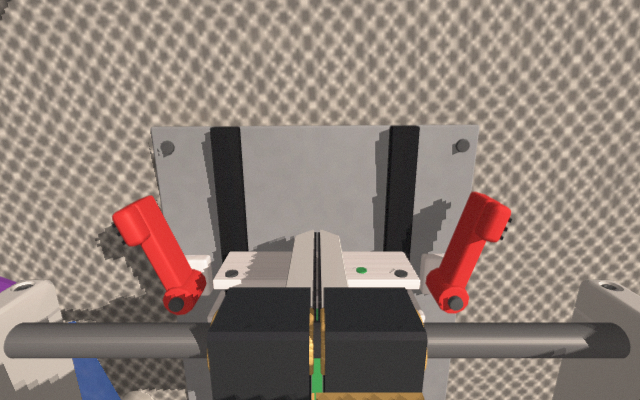

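The wrist view shows the fingers square against the panel, whose face edge is near row 252, with both levers still open. Continuing in small steps.

Converted, -0.003 m is -0.06, -0.002 m is -0.04.

```bash
echo '{"tx": [-0.06,-0.06,-0.04,-0.04,0,0],"ty": [0,0,0,0,0,0],"tz": [0,0,0,0,0,0],"ax": [0,0,0,0,0,0],"ay": [0,0,0,0,0,0],"az": [0,0,0,0,0,0]}' | python3 -m crank
python3 - <<'E'
from h import *
for i in range(3):
  c=eyes.camera("wrist"); o=ctrl.get_obs();print(o["ee_pos"],o["force"])
p=onz(c,320,0,0); print(np.array(c["extrinsics"])[:3,3])
E
```

```text
time_s: 4.6
ee_pos: [0.5552, 0.002, 0.0465]
eef_rot: [-3.142, 0.0, 3.059]
force: [-0.8, -0.3, 0.8]
grip_width: 0.0004
grip_force: 0.3
[0.55519161 0.0019756  0.04644406] [-0.1615641  -0.22453218  0.57543207]
[0.55515749 0.00201126 0.04644309] [-1.62538288  0.42019695 -0.52272234]
[0.55516362 0.00202099 0.04644938] [-0.58802052 -0.6053522   0.31196701]
[0.47682466 0.00803229 0.20410596]
```

Converted, -0.0015 m is -0.03.

```bash
for i in 1 2 3; do echo '{"tx": [-0.03,0,0],"ty": [0,0,0],"tz": [0,0,0],"ax": [0,0,0],"ay": [0,0,0],"az": [0,0,0]}' | python3 -m crank | egrep 'ee_pos|force:'; done
```

```text
ee_pos: [0.5563, 0.0019, 0.0464]
force: [-4.9, -0.4, 3.9]
grip_force: 2.6
ee_pos: [0.5574, 0.0018, 0.0464]
force: [-8.7, 0.2, 5.8]
grip_force: 4.4
ee_pos: [0.5585, 0.0017, 0.0464]
force: [-13.2, -0.1, 8.2]
grip_force: 6.4
```

Converted, 0.001 m is 0.02.

```bash
echo '{"tx": [0.02,0,0,0,0,0],"ty": [0,0,0,0,0,0],"tz": [0,0,0,0,0,0],"ax": [0,0,0,0,0,0],"ay": [0,0,0,0,0,0],"az": [0,0,0,0,0,0]}' | python3 -m crank | egrep 'ee_pos|force:'
python3 - <<'E'
from h import *
c=eyes.camera("wrist"); o=ctrl.get_obs();print(o["ee_pos"],o["force"])
np.savez("w3.npz",**{k:np.array(v) for k,v in c.items()})
cv2.imwrite("pics/w3.png",cv2.resize(c["pixels"][190:330,110:530],None,fx=1.9,fy=1.9,interpolation=cv2.INTER_CUBIC))
E
```

```text
ee_pos: [0.558, 0.0017, 0.0464]
force: [-8.0, -0.5, 5.5]
grip_force: 3.9
[0.55799924 0.00174384 0.04642854] [-6.62749014 -0.31476585  4.49787521]
```

View pics/w3.png

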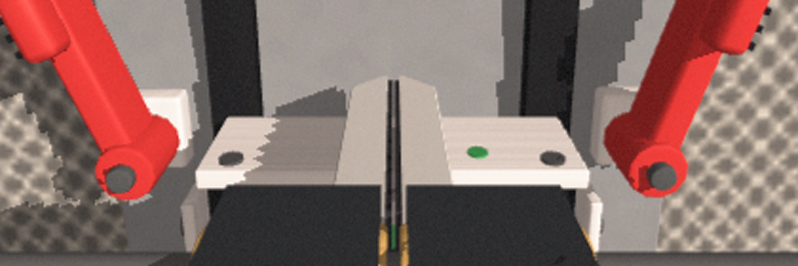

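The crop shows the panel's top front edge at row ~170 from (197,170) to (588,170), and the pivot screws at (120,178) and (662,176).

```bash
python3 - <<'E'
from h import *
c=dict(np.load("w3.npz"))
o=np.array([.5806,-.0003]);yaw=-.0825;x=np.array([np.cos(yaw),np.sin(yaw)]);y=np.array([-x[1],x[0]])
def sh(n,u,v,z):
  r=onz(c,110+u/1.9,190+v/1.9,z)[:2]-o; print(n,(1e3*np.array([r@x,r@y])).round(1))
sh("pl",588,170,.048);sh("pr",197,170,.048);sh("plb",555,117,.012);sh("prb",228,117,.012);sh("Lp",662,176,.039);sh("Rp",120,178,.039)
E
```

```text
pl [-12.   54.1]
pr [-12.1 -54.5]
plb [-11.3  53.9]
prb [-11.3 -55. ]
Lp [-4.9 79.2]
Rp [ -4.4 -80.6]
```

The card is straight at x ≈ -12 mm and was held at about 7 N for 0.6 s. Next I'll go around to the outside of the left lever.

Converted, -0.04 m is -0.8, 0.039 m is 0.78.

```bash
echo '{"tx": [0.3,0.3,0,0,-0.06,-0.08,0,0,0,0],"ty": [0,0,0,0,0.8,0.8,0.78,0,0,0],"tz": [0,0,-0.8,-0.6,0,0,0,0.7,0.7,0],"ax": [0,0,0,0,0,0,0,0,0,0],"ay": [0,0,0,0,0,0,0,0,0,0],"az": [0,0,0,0,0,0,0,0,0,0]}' | python3 -m crank 
python3 - <<'E'
from h import *
P=np.array([-5,78])
for th in np.arange(2,-.01,-.2):
  d=np.array([-np.sin(th),-np.cos(th)]);n=np.array([np.cos(th),-np.sin(th)]);h=8*abs(n[0])+12.5*abs(n[1])
  print(round(th,2),(P+48*d-(5+h)*n).round(1))
o=np.array([.5806,-.0003]);x=np.array([np.cos(-.0825),np.sin(-.0825)]);r=ctrl.get_obs()["ee_pos"][:2]-o;print(r@x,r@[-x[1],x[0]])
E
```

```text
time_s: 7.3
ee_pos: [0.5435, 0.1222, 0.0427]
eef_rot: [-3.14, -0.006, 3.059]
force: [0.1, 0.7, -0.2]
grip_width: 0.0004
grip_force: 0.0
2.0 [-40.5 115.9]
1.8 [-47.4 107.4]
1.6 [-52.5  97.1]
1.4 [-55.5  88.2]
1.2 [-56.8  78.8]
1.0 [-56.1  68.8]
0.8 [-53.   58.6]
0.6 [-47.5  48.9]
0.4 [-39.6  40.5]
0.2 [-29.6  34. ]
0.0 [-18.  30.]
-0.047103844925893645 0.11902149753252243
```

Converted, -0.012 m is -0.24, -0.01 m is -0.2.

```bash
echo '{"tx": [0.06,0.06,0.04,0.04,-0.02,-0.06,-0.11,-0.15,0],"ty": [-0.24,-0.2,-0.18,-0.18,-0.2,-0.2,-0.2,-0.17,0],"tz": [0,0,0,0,0,0,0,0,0],"ax": [0,0,0,0,0,0,0,0,0],"ay": [0,0,0,0,0,0,0,0,0],"az": [0,0,0,0,0,0,0,0,0]}' | python3 -m crank 
python3 - <<'E'
from h import *
c=eyes.camera("wrist"); cv2.imwrite("pics/w4.png",c["pixels"])
E
```

```text
time_s: 8.2
ee_pos: [0.5457, 0.0427, 0.0482]
eef_rot: [3.14, -0.001, 3.057]
force: [-7.5, 5.8, 2.0]
grip_width: 0.0007
grip_force: 4.4
```

View pics/w4.png

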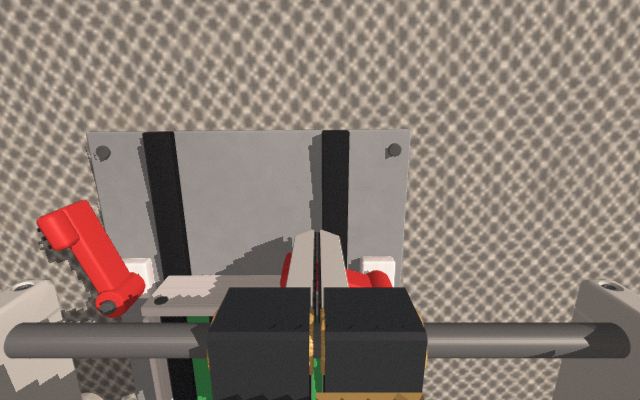

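The left lever is nearly at the panel, visible at about (285–390,280), at ~0.4 rad. Now the right lever, as a mirror of the same sweep.

Converted, -0.042 m is -0.84, -0.04 m is -0.8.

```bash
echo '{"tx": [0.2,0.2,0,0,-0.08,-0.08,-0.08,0,0,0],"ty": [0.08,0,0,0,-0.8,-0.8,-0.8,-0.84,0,0],"tz": [0,0,-0.8,-0.6,0,0,0,0,0.7,0.7],"ax": [0,0,0,0,0,0,0,0,0,0],"ay": [0,0,0,0,0,0,0,0,0,0],"az": [0,0,0,0,0,0,0,0,0,0]}' | python3 -m crank | grep ee_pos
python3 - <<'E'
from h import *
c=eyes.camera("wrist");o=np.array([.5806,-.0003]);x=np.array([np.cos(-.0825),np.sin(-.0825)]);s=ctrl.get_obs();r=s["ee_pos"][:2]-o;print(r@x,r@[-x[1],x[0]],s["ee_pos"],s["force"])
E
```

```text
ee_pos: [0.5249, -0.115, 0.0472]
-0.049000219113646895 -0.11773912737374984 [ 0.52206398 -0.11360074  0.04125137] [-2.068161    0.61392465 -6.92004192]
```

Converted, 0.011 m is 0.22, -0.01 m is -0.2.

```bash
echo '{"tx": [0.04,0.06,0.04,0.04,-0.02,-0.06,-0.11,-0.15,-0.2,0],"ty": [0.22,0.2,0.18,0.18,0.2,0.2,0.2,0.17,0.13,0],"tz": [0,0,0,0,0,0,0,0,0,0],"ax": [0,0,0,0,0,0,0,0,0,0],"ay": [0,0,0,0,0,0,0,0,0,0],"az": [0,0,0,0,0,0,0,0,0,0]}' | python3 -m crank 
python3 - <<'E'
from h import *
c=eyes.camera("wrist");o=np.array([.5806,-.0003]);x=np.array([np.cos(-.0825),np.sin(-.0825)]);s=ctrl.get_obs();r=s["ee_pos"][:2]-o;print(r@x,r@[-x[1],x[0]],s["ee_pos"],s["force"])
cv2.imwrite("pics/w5.png",c["pixels"])
E
```

```text
time_s: 10.3
ee_pos: [0.5495, -0.0308, 0.0482]
eef_rot: [-3.14, -0.001, 3.06]
force: [-5.0, -3.6, -0.8]
grip_width: 0.0003
grip_force: 2.3
-0.028458196014463318 -0.032973846625332516 [ 0.54952134 -0.03081656  0.04832643] [-4.26798805 -3.4758057  -0.56574946]
```

View pics/w5.png

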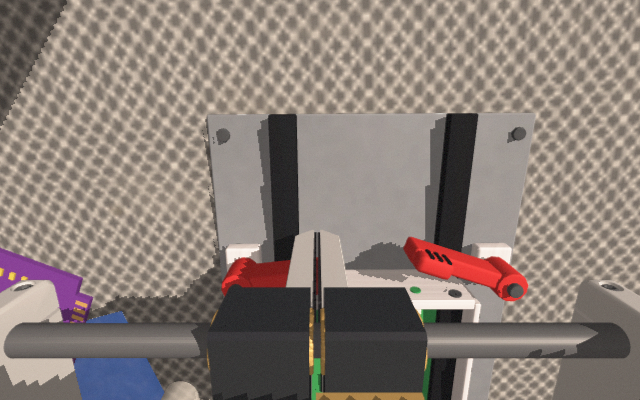

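The right lever is at ~0.2 rad and the left at ~0.35 rad, visible from (410,245) to (520,285). Now back to the left lever to shut it fully.

Converted, -0.04 m is -0.8, -0.03 m is -0.6.

```bash
echo '{"tx": [0.3,0.34,0,0,0,0,0,0,0],"ty": [-0.04,0,0,0,0.76,0.76,0,0,0],"tz": [0,0,-0.8,-0.6,0,0,0.7,0.7,0],"ax": [0,0,0,0,0,0,0,0,0],"ay": [0,0,0,0,0,0,0,0,0],"az": [0,0,0,0,0,0,0,0,0]}' | python3 -m crank | grep ee_pos
echo '{"tx": [-0.2,-0.22,-0.1,-0.1,-0.1,-0.08,0,0],"ty": [0,0,-0.06,-0.06,-0.04,-0.04,0,0],"tz": [0,0,0,0,0,0,0,0],"ax": [0,0,0,0,0,0,0,0],"ay": [0,0,0,0,0,0,0,0],"az": [0,0,0,0,0,0,0,0]}' | python3 -m crank 
python3 - <<'E'
from h import *
c=eyes.camera("wrist");o=np.array([.5806,-.0003]);x=np.array([np.cos(-.0825),np.sin(-.0825)]);s=ctrl.get_obs();r=s["ee_pos"][:2]-o;print(r@x,r@[-x[1],x[0]],s["ee_pos"],s["force"])
E
```

```text
ee_pos: [0.5222, 0.0459, 0.0452]
time_s: 12.05
ee_pos: [0.5612, 0.0334, 0.0478]
eef_rot: [3.14, -0.006, 3.059]
force: [-20.5, 13.4, 7.3]
grip_width: 0.0002
grip_force: 11.1
-0.022095036934285706 0.031991256701504184 [0.5612164  0.03340322 0.04785539] [-21.28661791  12.18792004   7.52782885]
```

Converted, -0.002 m is -0.04.

```bash
for i in 1 2 3; do echo '{"tx": [-0.04,0],"ty": [0,0],"tz": [0,0],"ax": [0,0],"ay": [0,0],"az": [0,0]}' | python3 -m crank | egrep 'ee_pos|force:' | head -2; done
```

```text
ee_pos: [0.5615, 0.0334, 0.0478]
force: [-36.5, 13.5, 19.8]
ee_pos: [0.562, 0.0333, 0.0477]
force: [-48.6, 12.2, 28.6]
ee_pos: [0.5625, 0.0331, 0.0476]
force: [-61.4, 12.4, 37.0]
```

The left lever is at its stop, since the force rises steeply with no travel. Backing off and doing the right one.

Converted, -0.04 m is -0.8, -0.035 m is -0.7.

```bash
echo '{"tx": [0.2,0.36,0.36,0,0,0,0,0,0,0],"ty": [0,0,0,0,0,-0.7,-0.7,0,0,0],"tz": [0,0,0,-0.8,-0.6,0,0,0.7,0.7,0],"ax": [0,0,0,0,0,0,0,0,0,0],"ay": [0,0,0,0,0,0,0,0,0,0],"az": [0,0,0,0,0,0,0,0,0,0]}' | python3 -m crank | grep ee_pos
python3 - <<'E'
from h import *
c=eyes.camera("wrist");o=np.array([.5806,-.0003]);x=np.array([np.cos(-.0825),np.sin(-.0825)]);s=ctrl.get_obs();r=s["ee_pos"][:2]-o;print(r@x,r@[-x[1],x[0]],s["ee_pos"],s["force"])
E
```

```text
ee_pos: [0.5165, -0.0349, 0.0451]
-0.05989748249635071 -0.039523589907393186 [ 0.51764924 -0.03475322  0.04722853] [0.38687369 0.15109957 0.72338835]
```

Converted, -0.01 m is -0.2, -0.005 m is -0.1.

```bash
echo '{"tx": [-0.2,-0.2,-0.2,-0.1,-0.06,0,0],"ty": [0.04,0.04,0.04,0.04,0.02,0,0],"tz": [0,0,0,0,0,0,0],"ax": [0,0,0,0,0,0,0],"ay": [0,0,0,0,0,0,0],"az": [0,0,0,0,0,0,0]}' | python3 -m crank|egrep 'ee_pos|force:'; for i in 1 2; do echo '{"tx": [-0.05,0],"ty": [0,0],"tz": [0,0],"ax": [0,0],"ay": [0,0],"az": [0,0]}' | python3 -m crank | egrep 'ee_pos|force:' | head -2; done
```

```text
ee_pos: [0.5561, -0.0286, 0.0465]
force: [-3.6, -1.1, 0.1]
grip_force: 1.9
ee_pos: [0.5567, -0.0285, 0.0463]
force: [-20.1, 0.1, 11.6]
ee_pos: [0.5572, -0.0284, 0.0461]
force: [-36.5, 3.0, 24.4]
```

Converted, -0.003 m is -0.06.

```bash
echo '{"tx": [-0.06,0],"ty": [0,0],"tz": [0,0],"ax": [0,0],"ay": [0,0],"az": [0,0]}' | python3 -m crank | egrep 'ee_pos|force:' | head -2
echo '{"tx": [0.2,0.36,0.36,0.2,0.4,0.4,0,0],"ty": [0,0,0,0,0.2,0.4,0,0],"tz": [0,0,0,-0.8,-0.8,-0.8,-0.8,0],"ax": [0,0,0,0,0,0,0,0],"ay": [0,0,0,0,0,0,0,0],"az": [0,0,0,0,0,0,0,0]}' | python3 -m crank | grep ee_pos
python3 - <<'E'
from h import *
c=eyes.camera("wrist"); np.savez("w6.npz",**{k:np.array(v) for k,v in c.items()})
print(ctrl.get_obs()["force"],np.array(c["extrinsics"])[:3,3])
cv2.imwrite("pics/w6.png",cv2.resize(c["pixels"][190:340,220:420],None,fx=4,fy=4,interpolation=cv2.INTER_CUBIC))
E
```

```text
ee_pos: [0.5578, -0.0284, 0.046]
force: [-57.0, 3.7, 40.6]
ee_pos: [0.4729, 0.009, 0.212]
[ 0.84562016 -0.00621515 -0.82345547] [0.39302418 0.01502613 0.36885555]
```

View pics/w6.png

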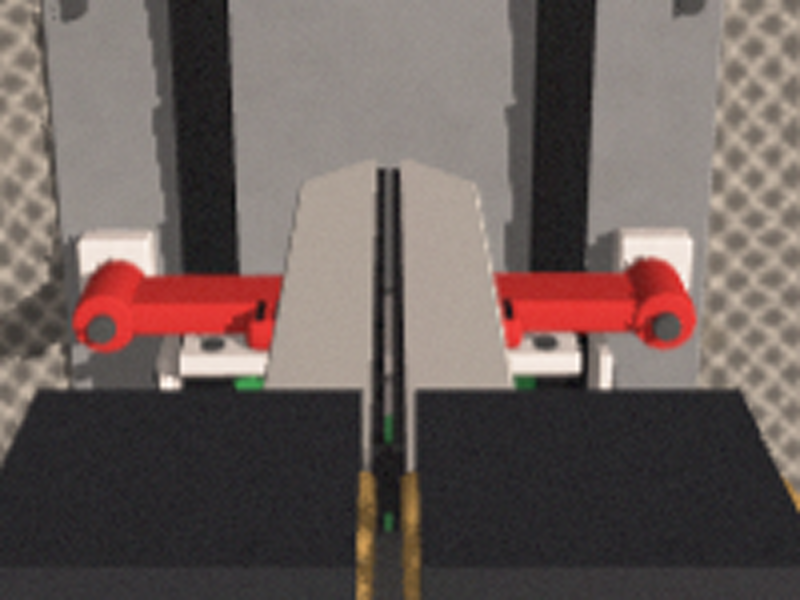

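Both levers lie flat across the panel (rows ~275–330, straight and level), the panel is square at row ~350, and the robot is clear.

```bash
python3 -c "
from station import ctrl
print(ctrl.hand_in())"
```

```text
the job is handed in; nothing more can be done
None
```

The job is handed in, with no verdict returned: the card was pressed against the connector at about 7 N (one brief peak near 15 N, limit 16), both levers were swung shut to their stops, and the last wrist picture showed both shut, the panel square and the arm clear.

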